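Stand the two-ended shakers on their weighted ends

TASK

Put the two dark wooden shakers away by standing them upright on the chopping board, apart from each other and well on it, not over its edge. Each stands only on its weighted end, which looks just like the other end, so lift each one by the middle to feel which end is heavy before you stand it, and do not let either one topple or drop. Leave the board, lemon, garlic and jam jar where they are.

Things in the scene. Friction and masses are not known exactly. Their poses are not given: they have to be found in the camera images.
- shaker_a: one of two identical shakers: dark wooden octagonal bar, a shallow domed aluminium cap on each end, 130 mm long, 46 mm across flats (flats 19 mm wide), 0.38 to 0.5 kg, lying on a flat on the worktop. Origin at its very middle, x along its length. The ends look alike; a hidden slug puts the centre of mass some 23 mm from the middle, to +x or -x at random, independently for each shaker
- shaker_b: the other shaker, same shape, frame and chance. Held level at the middle, either twists the hand by 0.08 to 0.12 N m, heavy end down; a weak pinch lets it sag. The end domes bulge 8 mm: on its heavy end it stands, origin 65 mm above the support, and rocks upright by itself if released leaning up to 15 degrees; on its light end it topples when let go
- board: plain wooden chopping board, 220 mm (its x) by 320 mm (its y) by 21 mm thick, lying loose and flat on the worktop, about 1 kg; origin at the centre of its underside, top face 21 mm above it, z up
- lemon: yellow lemon lying behind the shakers, 82x58x57 mm, origin at the centre of its underside; bystander
- garlic: white garlic bulb behind the shakers, 54x53x55 mm, origin at the centre of its underside; bystander
- jam_jar: jam jar with a white lid 65 mm across, 90 mm tall, standing under the microwave's wire rack (fixed; front legs at x 0.64, y 0.04 and -0.42, 0.29 m tall); origin at the centre of its underside; bystander

How it is judged:
At the end, for the whole second after the job is handed in: both shakers stand by themselves on the board, upright within about 8 degrees, middles at least 15 mm inside the board's edges, at rest and not touching each other ((angle between shaker_a's own x axis and vertical below 0.15 rad or angle between shaker_a's own x axis and vertical above 2.9916 rad) and x of shaker_a in the frame of board between -0.095 and 0.095 m and y of shaker_a in the frame of board between -0.145 and 0.145 m and z of shaker_a in the frame of board between 0.078 and 0.095 m and linear speed of each of shaker_a, shaker_b below 0.03 m/s and angular speed of each of shaker_a, shaker_b below 0.5 rad/s and (angle between shaker_b's own x axis and vertical below 0.15 rad or angle between shaker_b's own x axis and vertical above 2.9916 rad) and x of shaker_b in the frame of board between -0.095 and 0.095 m and y of shaker_b in the frame of board between -0.145 and 0.145 m and z of shaker_b in the frame of board between 0.078 and 0.095 m and horizontal distance between shaker_a and shaker_b above 0.055 m and contact force between shaker_a and shaker_b below 0.05 N).
It fails at once if shaker a topples or drops (it turns faster than 5.5 rad/s or falls faster than 0.7 m/s with no finger on it) or leaves the worktop (((angular speed of shaker_a above 5.5 rad/s or linear speed of shaker_a above 0.7 m/s) and contact force between the fingers and shaker_a below 0.05 N) or height (world z) of shaker_a below -0.02 m).
It fails at once if shaker b topples or drops (it turns faster than 5.5 rad/s or falls faster than 0.7 m/s with no finger on it) or leaves the worktop (((angular speed of shaker_b above 5.5 rad/s or linear speed of shaker_b above 0.7 m/s) and contact force between the fingers and shaker_b below 0.05 N) or height (world z) of shaker_b below -0.02 m).
It fails at once if the lemon, garlic, jam jar or board is moved more than 40 mm (distance of any of lemon, garlic, jam_jar, board from where it was at the start of the episode above 0.04 m).
It also fails if it takes over 72 s, if anything falls off the work surface, if the arm or the gripper's body presses on something with over 40 N, if the wrist force passes 120 N, or if a joint passes its speed limit or range.

ROBOT

A 7-joint arm with a two-finger parallel gripper is mounted at the origin on a cart in front of the work surface, level with it; the furniture and walls round the work are solid. World frame = base frame: x ahead of the robot, y to its left, z up, the work surface at z = 0. Lengths are in m, angles in rad, forces in N, time in s.
With the tool pointing down it reaches from about 0.425 to 0.875 m from the base axis. Payload 8.4 kg.
Tool frame: the origin (TCP) lies midway between the tips of the shut fingers; the grasp point (between the pads) lies 19 mm behind it; z points along the fingers, y is the line along which they close (so a half turn about z gives the same grasp; the last joint's range is limited). The gripper opens to 87 mm and grips with 3 to 60 N. Pads are 19 mm wide; open, the fingers measure 117 mm over their backs; the gripper's body (75 mm by 190 mm) begins 51 mm behind the grasp point.
Start: joints at [-1.235, 0.333, 0.04, 1.465, -0.013, 1.343, -0.059], TCP at [0.274, 0.589, 0.223] pointing down, gripper open.
Joint ranges: [-2.58, 2.58], [-0.38, 2.09], [-1.3, 1.39], [0.25, 2.4], [-1.5, 4.64], [0.08, 2.09], [-2.65, 2.65]. Speed limits (rad/s): [2.22, 2.22, 2.79, 2.79, 3.14, 3.14, 3.14].

INTERFACE

Orientations are given as a unit quaternion [x, y, z, w].
In Python, from rig import arm gives the robot as it stands. The module is installed in compiled form; this text tells all that it offers. Calls block until the motion is done:
- arm.move_pose(position, orientation): joint-space move of the TCP to a pose.
- arm.servo_line(position, rate=0.15, ori=None, until_force=None): straight line of the TCP; ori=None keeps the orientation; rate is the mean speed in m/s. With until_force (N) it stops when the force on the tool has changed by that much, and returns True; else False.
- arm.set_joints(angles): joint-space move.
- arm.ungrasp() and arm.grab(strength=None): open the fingers fully, or close them until they stop; strength is the grip in N (None keeps the last).
- arm.pause(seconds).
- arm.ik(position, orientation): joint angles nearest the present ones, or None.
- arm.read_camera(name): name is "scene" or "top"; returns a dict with "frame" (420x560x3 uint8, red, green, blue), "depth" (420x560 float32, m along the optical axis (not along the pixel's ray), 0 where there is no reading), "camera_matrix" (3x3 intrinsics, pixels), "k1" (the pictures are not rectified: a ray, as slopes to the right and down, at radius r is drawn at 1 + k1 r^2 times it, then the intrinsics apply), "pose" (4x4, takes a point from camera to world coordinates). Camera axes: x right, y down, z forward; pixel columns grow to the right and rows downward; lengths in m; the calibration is good to about 2 mm. A picture is of the moment at which its call begins.
A pose or a line that the arm cannot do raises arm.IKError and nothing moves.
- arm.finish_job(): hands the job in; it is judged then, once.
Readings, each from a call of its own:
- arm.get_clock(): time.
- arm.get_joints(): joint angles.
- arm.get_qd(): joint speeds.
- arm.get_joint_efforts(): joint torques, N m.
- arm.get_tcp_pos(): TCP position.
- arm.get_eef_rot(): TCP orientation.
- arm.get_ft_force(): force on the tool from outside, world axes, zero at the start.
- arm.get_wrist_torque(): the same for the moment, N m.
- arm.get_finger_gap(): finger opening in m.
- arm.get_finger_force(): force on a finger pad.
Only numpy, scipy, OpenCV 4.12 (cv2) and the standard library are available. Lean on these libraries where they do the work, as an engineer would, in place of code of your own. Each camera call takes 0.05 s, during which the arm holds its last target. There are 200 camera calls.

## Working session

There is one attempt and no reset: what is moved stays moved. The work goes in short steps, each a Python script; the robot and the scene stay as the last script left them, time stands still between calls to the robot, and variables do not carry over. Pictures are saved under pics/ and viewed, at most 10 in all, crops included, and the job is handed in when it is done.

```bash
mkdir -p pics
python3 - <<'E'
from rig import arm
import cv2,numpy as np
for n in("scene","top"):
    d=arm.read_camera(n); cv2.imwrite(f"pics/{n}0.png",d["frame"][...,::-1]); np.savez(f"{n}0.npz",**{k:d[k] for k in d})
    print(n,d["camera_matrix"].tolist(),d["k1"],np.round(d["pose"],3).tolist())
print(arm.get_clock(),arm.get_tcp_pos(),arm.get_eef_rot())
E
```

```text
scene [[379.78030953468226, 0.0, 279.3374517807422], [0.0, 379.78030953468226, 207.0832829175426], [0.0, 0.0, 1.0]] 0.02516740746527962 [[0.759, -0.407, 0.509, 0.158], [-0.651, -0.459, 0.604, -0.565], [-0.013, -0.79, -0.613, 0.588], [0.0, 0.0, 0.0, 1.0]]
top [[411.94046064664417, 0.0, 277.5735784648324], [0.0, 411.94046064664417, 207.67345838539146], [0.0, 0.0, 1.0]] 0.04017587940158565 [[0.188, -0.961, 0.202, 0.358], [-0.982, -0.183, 0.043, -0.058], [-0.004, -0.206, -0.978, 1.204], [0.0, 0.0, 0.0, 1.0]]
0.1 [0.27364626 0.58913649 0.22174644] [ 2.15677334e-01  9.76464422e-01 -7.15321545e-04 -9.44683389e-05]
```

View pics/top0.png

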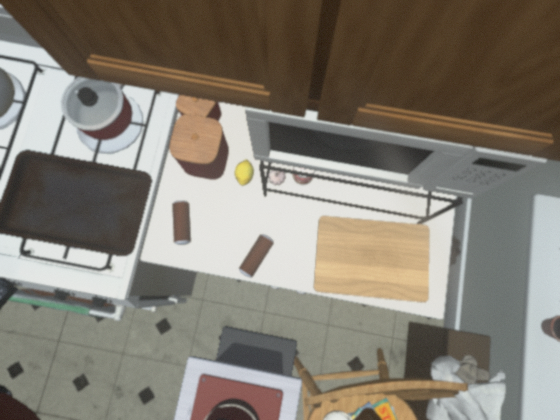

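View pics/scene0.png

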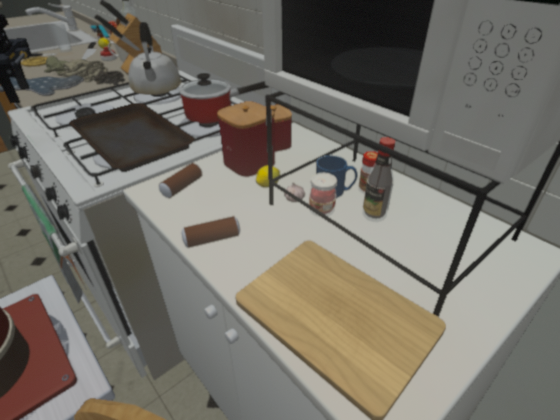

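The top view shows one shaker at (181,222), the other at (256,256), and the board centred near (372,258). In the scene view they are at (181,180), (211,231) and (340,315), with the rack above the back of the board.

```bash
cat > h.py <<'E'
import numpy as np,cv2
def cloud(d):
    K=d["camera_matrix"];k=float(d["k1"]);h,w=d["depth"].shape
    u,v=np.meshgrid(np.arange(w),np.arange(h))
    pts=np.stack([u,v],-1).reshape(-1,1,2).astype(float)
    n=cv2.undistortPoints(pts,K,np.array([k,0,0,0,0.]),None,None).reshape(h,w,2)
    z=d["depth"][...,None]
    P=np.concatenate([n*z,z],-1)
    return P@d["pose"][:3,:3].T+d["pose"][:3,3]
def fit(P,mask):
    p=P[mask]; (c,s,a)=cv2.minAreaRect((p[:,:2]*1000).astype(np.float32)); return np.round(c,1),np.round(s,1),a,len(p),np.round(np.percentile(p[:,2],[5,50,95]),3), np.round(cv2.boxPoints((c,s,a))).tolist()
E
python3 - <<'E'
from h import *
for n,seeds in (("top",dict(s1=(181,222),s2=(256,256),board=(372,258),lemon=(244,172))),("scene",dict(s1=(181,180),s2=(211,231),board=(340,315),lemon=(268,175),garlic=(294,191),jar=(322,190)))):
    d=dict(np.load(n+"0.npz")); P=cloud(d)
    print(n, [ (k,np.round(P[y,x],3).tolist()) for k,(x,y) in seeds.items()])
    zmin=0.01
    m=(P[...,2]>zmin)&(d["depth"]>0)&(P[...,2]<.2)
    for k,(x,y) in seeds.items():
        if k[0]!='s' and k!='board': continue
        c=P[y,x]
        mm=m&(np.linalg.norm(P[...,:2]-c[:2],axis=-1)<(.25 if k=='board' else .09))&(P[...,2]<(.03 if k=='board' else .06))
        _,l=cv2.connectedComponents(mm.astype(np.uint8)); print(k,*fit(P,l==l[y,x]))
E
```

```text
top [('s1', [0.504, 0.256, 0.046]), ('s2', [0.449, 0.027, 0.045]), ('board', [0.507, -0.297, 0.025]), ('lemon', [0.68, 0.108, 0.057])]
s1 [505.9 259.9] [126.4  47. ] 16.04956817626953 741 [0.027 0.044 0.05 ] [[439.0, 265.0], [452.0, 220.0], [573.0, 255.0], [560.0, 300.0]]
s2 [453.2  29.1] [ 46.5 127.9] 68.86669921875 738 [0.033 0.044 0.05 ] [[385.0, 30.0], [504.0, -16.0], [521.0, 28.0], [402.0, 74.0]]
board [ 514.3 -297.1] [231.7 321.5] 5.8464884757995605 8723 [0.017 0.021 0.025] [[383.0, -149.0], [415.0, -469.0], [646.0, -445.0], [613.0, -125.0]]
scene [('s1', [0.499, 0.238, 0.036]), ('s2', [0.447, 0.011, 0.039]), ('board', [0.506, -0.314, 0.022]), ('lemon', [0.634, 0.04, 0.09]), ('garlic', [0.686, 0.004, 0.038]), ('jar', [0.695, -0.081, 0.081])]
s1 [506.9 249.5] [126.9  43.8] 11.402936935424805 770 [0.015 0.036 0.046] [[440.0, 258.0], [449.0, 215.0], [573.0, 241.0], [565.0, 283.0]]
s2 [451.3  19.5] [ 36.8 127.9] 69.32330322265625 1172 [0.016 0.038 0.046] [[385.0, 25.0], [505.0, -20.0], [518.0, 14.0], [398.0, 59.0]]
board [ 513.6 -299.2] [228.5 320.7] 5.584896564483643 19267 [0.018 0.02  0.022] [[384.0, -151.0], [415.0, -470.0], [643.0, -448.0], [612.0, -128.0]]
```

```bash
cat >> h.py <<'E'
from scipy.spatial.transform import Rotation as R
def quat(yaw,tilt,flip):
    """tool z points down (tilt 0) to horizontal along yaw (tilt 90); tool y horizontal; deg"""
    y,t=np.radians([yaw,tilt]); h=np.array([np.cos(y),np.sin(y),0]); Z=np.array([0,0,1.])
    z=h*np.sin(t)-Z*np.cos(t); x=h*np.cos(t)+Z*np.sin(t)
    if flip: x=-x
    return R.from_matrix(np.stack([x,np.cross(z,x),z],1)).as_quat()
def tcp(g,q): return np.array(g)+.019*R.from_quat(q).as_matrix()[:,2]
BC=np.array([.513,-.298]);BA=np.radians(5.8)
def bpt(x,y): return BC+np.array([[np.cos(BA),-np.sin(BA)],[np.sin(BA),np.cos(BA)]])@[x,y]
E
python3 - <<'E'
from h import *
from rig import arm
d=dict(np.load("top0.npz")); P=cloud(d)
for n,c in(("s1",(.504,.256)),("s2",(.45,.027))):
    m=(np.linalg.norm(P[...,:2]-c,axis=-1)<.08)&(P[...,2]>.041)&(P[...,2]<.06)
    p=P[m][:,:2]; C=p.mean(0); w,v=np.linalg.eigh(np.cov(p.T)); a=v[:,1]*np.sign(v[0,1]); t=(p-C)@a
    s=(p-C)@v[:,0]
    print(n,C,np.degrees(np.arctan2(a[1],a[0])),len(p),t.min(),t.max(),np.ptp(s))
print("pick")
for c,a in(((.505,.257),14),((.452,.025),-21)):
    for k in(0,180):
        q=quat(a+k,0,0); j=arm.ik(tcp([*c,.025],q),q); print(c,k,None if j is None else np.round(j,2))
print("place")
for b in((.03,-.09),(-.03,.09),(0,-.07),(0,.08)):
  for tilt in(76,82,88):
    r=[]
    for yaw in range(-120,91,15):
      for f in(0,1):
        q=quat(yaw,tilt,f); j=arm.ik(tcp([*bpt(*b),.09],q),q)
        j2=arm.ik(tcp([*bpt(*b),.2],q),q)
        if j is not None and j2 is not None: r.append((yaw,f))
    print(b,tilt,r)
E
```

```text
s1 [0.50601676 0.25898047] 16.412898040007274 472 -0.060601806918933195 0.06340323430627774 0.03867197119892168
s2 [0.45330805 0.02851462] -20.797576230245333 489 -0.06122888854761663 0.062220655064422134 0.03973633094425327
pick
(0.505, 0.257) 0 [-0.97  0.41  0.51  1.91 -0.25  0.88 -1.66]
(0.505, 0.257) 180 [-0.69  0.38  0.17  1.89 -0.08  0.87  1.33]
(0.452, 0.025) 0 [-0.76  0.21  0.66  2.18 -0.18  0.8  -1.92]
(0.452, 0.025) 180 [-0.69  0.2   0.58  2.18 -0.15  0.8   1.19]
place
(0.03, -0.09) 76 [(-120, 0), (-120, 1), (-105, 0), (-105, 1), (-90, 0), (-90, 1), (-75, 0), (-75, 1), (-60, 0), (-60, 1), (-15, 0), (-15, 1), (0, 0), (0, 1), (15, 0), (15, 1), (30, 0), (30, 1), (45, 0), (45, 1), (60, 0), (60, 1), (75, 0), (75, 1), (90, 0)]
(0.03, -0.09) 82 [(-120, 0), (-120, 1), (-105, 0), (-105, 1), (-90, 0), (-90, 1), (-75, 0), (-75, 1), (-60, 0), (-60, 1), (-15, 0), (-15, 1), (0, 0), (0, 1), (15, 0), (15, 1), (30, 0), (30, 1), (45, 0), (45, 1), (60, 0), (60, 1), (75, 0), (75, 1)]
(0.03, -0.09) 88 [(-120, 0), (-120, 1), (-105, 0), (-105, 1), (-90, 0), (-90, 1), (-75, 0), (-75, 1), (-60, 0),
[... 1227 characters left out ...]
, (-75, 0), (-75, 1), (0, 0), (0, 1), (15, 0), (15, 1), (30, 0), (30, 1), (45, 0), (45, 1), (60, 0), (60, 1), (75, 0), (75, 1), (90, 0)]
(0, 0.08) 76 [(-120, 0), (-120, 1), (-105, 0), (-105, 1), (-90, 0), (-90, 1), (-75, 0), (-75, 1), (30, 0), (30, 1), (45, 0), (45, 1), (60, 0), (60, 1), (75, 0), (75, 1), (90, 0), (90, 1)]
(0, 0.08) 82 [(-120, 0), (-120, 1), (-105, 0), (-105, 1), (-90, 0), (-90, 1), (-75, 0), (-75, 1), (30, 0), (30, 1), (45, 0), (45, 1), (60, 0), (60, 1), (75, 0), (75, 1), (90, 0), (90, 1)]
(0, 0.08) 88 [(-120, 0), (-120, 1), (-105, 0), (-105, 1), (-90, 0), (-90, 1), (-75, 0), (-75, 1), (30, 0), (30, 1), (45, 0), (45, 1), (60, 0), (60, 1), (75, 0), (75, 1), (90, 0), (90, 1)]
```

```bash
cat >> h.py <<'E'
from rig import arm
def pick(c,yaw):
    q=quat(yaw,0,0); arm.ungrasp()
    arm.move_pose(tcp([*c,.15],q),q); arm.servo_line(tcp([*c,.026],q),rate=.1)
    t0,f0=arm.get_wrist_torque(),arm.get_ft_force()
    arm.grab(60); arm.pause(.2); print("gap",arm.get_finger_gap(),"tcp",arm.get_tcp_pos())
    arm.servo_line(tcp([*c,.14],q),rate=.1); arm.pause(.4)
    t,f=np.mean([arm.get_wrist_torque() for _ in range(5)],0),np.array(arm.get_ft_force())
    y=R.from_quat(q).as_matrix()[:,1]
    print("dT",t-t0,"dF",f-f0,"T.y",(t-t0)@y,"T.x",(t-t0)@R.from_quat(q).as_matrix()[:,0],"t",arm.get_clock(),"j",np.round(arm.get_joints(),2))
E
python3 - <<'E'
from h import *
pick((.453,.0265),159)
d=arm.read_camera("scene"); cv2.imwrite("pics/s1.png",d["frame"][...,::-1])
E
```

```text
gap 0.04527745278854063 tcp [0.45319222 0.0267323  0.00709543]
dT [-0.05705664 -0.01585686  0.00409335] dF [-0.09747305 -0.73044066 -5.07209355] T.y -0.03525092061873983 T.x 0.04758437351463489 t 6.5167 j [-0.74 -0.    0.59  2.07  0.    1.07  1.05]
```

View pics/s1.png

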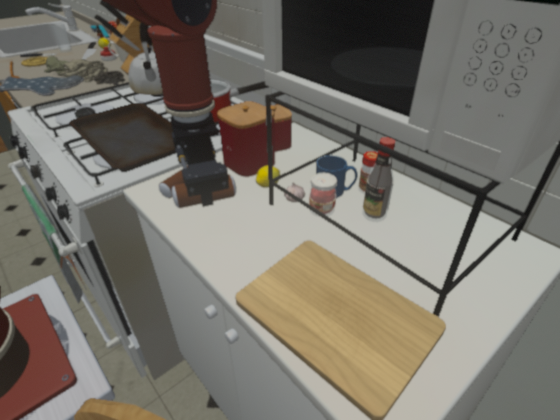

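The scene view shows the near shaker gripped across its middle and lifted, at (205,185). The moment reading is ambiguous, so I'll sample it more.

Run:
```python
from h import *
T=[];F=[]
for _ in range(25): arm.pause(.04);T.append(arm.get_wrist_torque());F.append(arm.get_ft_force())
T,F=np.array(T),np.array(F); M=R.from_quat(arm.get_eef_rot()).as_matrix()
print("T",T.mean(0),T.std(0),"F",F.mean(0),F.std(0)); print("tool frame",T.mean(0)@M,(T@M).std(0),F.mean(0)@M,arm.get_clock())
```

```text
T [-0.02492893 -0.07913445 -0.00302205] [0.0314809  0.03294321 0.03202885] F [-0.02927323 -0.12510935 -4.31515616] [0.41365005 0.49338668 0.47907615]
tool frame [-0.00508449 -0.08281204  0.00302666] [0.03086664 0.03351911 0.0320292 ] [-0.01774192 -0.12703564  4.3151627 ] 7.6083
```

Run:
```python
from h import *
print("now",np.round(arm.get_joints(),2))
for b in((-.03,-.08),(-.03,-.06)):
  for yaw in(-75,-85,-95,-105):
    q=quat(yaw,80,1)
    for z in(.18,.089):
        j=arm.ik(tcp([*bpt(*b),z],q),q); print(b,yaw,z,None if j is None else np.round(j,2))
```

```text
now [-0.74 -0.    0.59  2.07  0.    1.07  1.05]
(-0.03, -0.08) -75 0.18 [-0.05  0.4   0.06  2.31  1.73  1.28 -1.14]
(-0.03, -0.08) -75 0.089 [ 0.16  0.64 -0.16  2.27  1.83  1.42 -1.31]
(-0.03, -0.08) -85 0.18 [-0.32  0.49  0.33  2.19  1.47  1.25 -1.07]
(-0.03, -0.08) -85 0.089 [-0.27  0.7   0.28  2.16  1.49  1.23 -1.26]
(-0.03, -0.08) -95 0.18 [-0.35  0.58  0.39  2.05  1.27  1.3  -0.98]
(-0.03, -0.08) -95 0.089 [-0.39  0.79  0.43  2.03  1.23  1.2  -1.12]
(-0.03, -0.08) -105 0.18 [-0.37  0.67  0.46  1.9   1.08  1.37 -0.89]
(-0.03, -0.08) -105 0.089 [-0.38  0.86  0.47  1.88  1.03  1.27 -1.  ]
(-0.03, -0.06) -75 0.18 [ 0.08  0.4  -0.13  2.31  1.71  1.37 -1.12]
(-0.03, -0.06) -75 0.089 [ 0.22  0.65 -0.27  2.27  1.81  1.5  -1.3 ]
(-0.03, -0.06) -85 0.18 [-0.34  0.48  0.3   2.19  1.44  1.28 -1.07]
(-0.03, -0.06) -85 0.089 [-0.24  0.69  0.19  2.16  1.48  1.29 -1.26]
(-0.03, -0.06) -95 0.18 [-0.38  0.57  0.37  2.05  1.25  1.34 -0.98]
(-0.03, -0.06) -95 0.089 [-0.41  0.78  0.41  2.03  1.2   1.23 -1.12]
(-0.03, -0.06) -105 0.18 [-0.39  0.66  0.44  1.91  1.07  1.4  -0.9 ]
(-0.03, -0.06) -105 0.089 [-0.4   0.85  0.45  1.89  1.01  1.3  -1.01]
```

```bash
cat >> h.py <<'E'
def over(b,yaw,flip,name):
    p=arm.get_tcp_pos(); arm.servo_line([p[0],p[1],.24],rate=.12)
    q=quat(yaw,80,flip); arm.move_pose(tcp([*bpt(*b),.18],q),q); arm.pause(.2)
    d=arm.read_camera("scene"); cv2.imwrite(f"pics/{name}.png",d["frame"][...,::-1])
    print(arm.get_clock(),arm.get_tcp_pos(),arm.get_finger_gap())
E
python3 - <<'E'
from h import *
over((-.03,-.08),-90,1,"p1")
E
```

```text
10.75 [ 0.49148721 -0.39911133  0.17696445] 0.04531646891695679
```

View pics/p1.png

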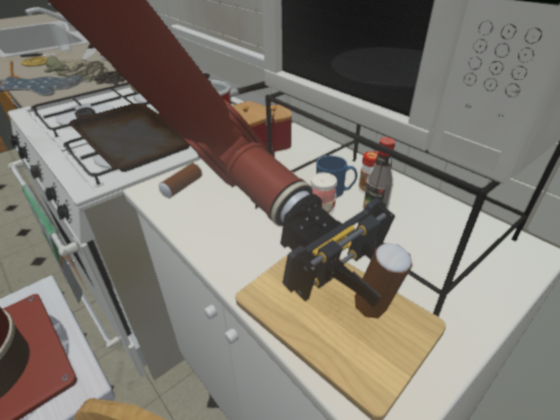

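The scene view shows shaker 1 held near upright at (385,285) over the right half of the board, clear of the rack. I'll reduce the lean and lower it.

```bash
cat >> h.py <<'E'
def place(b,yaw,flip,name):
    q=quat(yaw,86,flip); z=R.from_quat(q).as_matrix()[:,2]; g=bpt(*b)
    arm.servo_line(tcp([*g,.13],q),rate=.06,ori=q); arm.pause(.3)
    hit=arm.servo_line(tcp([*g,.080],q),rate=.025,until_force=3)
    p=np.array(arm.get_tcp_pos()); print("hit",hit,"grasp z",(p-.019*z)[2],np.mean([arm.get_ft_force() for _ in range(5)],0),arm.get_clock())
    if not hit: return
    arm.ungrasp(); arm.pause(.4)
    arm.servo_line(p-.13*z,rate=.1); arm.pause(.2)
    d=arm.read_camera("scene"); cv2.imwrite(f"pics/{name}.png",d["frame"][...,::-1]); print(arm.get_clock())
E
python3 - <<'E'
from h import *
place((-.03,-.08),-90,1,"p2")
E
```

```text
hit True grasp z 0.08472889778714149 [0.08478986 0.92688732 6.15209431] 13.6167
16.675
```

View pics/p2.png

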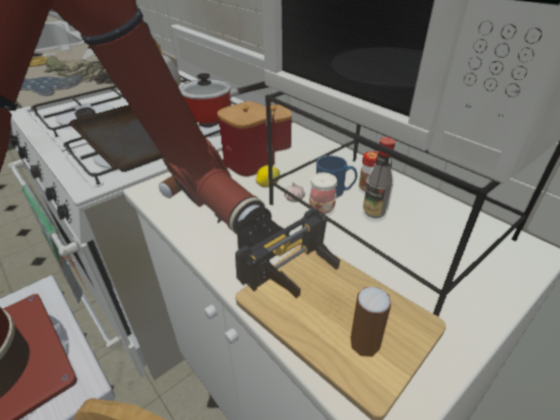

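The scene view shows shaker 1 standing upright by itself on the right half of the board at (370,320). Next is the second shaker.

Run:
```python
from h import *
p=arm.get_tcp_pos(); arm.servo_line([p[0],p[1],.25],rate=.15)
pick((.506,.256),195)
T=[];F=[]
for _ in range(25): arm.pause(.04);T.append(arm.get_wrist_torque());F.append(arm.get_ft_force())
M=R.from_quat(arm.get_eef_rot()).as_matrix()
print("tool frame",np.mean(T,0)@M,np.mean(F,0)@M,arm.get_clock())
```

```text
gap 0.045453348093499046 tcp [0.50597963 0.25631151 0.0070689 ]
dT [-0.01844991  0.1108167   0.00550763] dF [-1.01620223 -0.79848986 -4.02176245] T.y 0.11181589845620486 T.x -0.01086022929860482 t 24.1417 j [-0.78  0.24  0.28  1.81 -0.07  1.1   1.35]
tool frame [-0.04199431  0.11836576  0.00018795] [-0.16943695  0.08254145  4.07220763] 25.1833
```

Run:
```python
from h import *
over((-.03,.07),-90,0,"p3")
q=quat(-90,86,0);print(np.round(arm.get_joints(),2))
for z in(.13,.08): print(np.round(arm.ik(tcp([*bpt(-.03,.07),z],q),q),2))
```

```text
28.375 [ 0.47635246 -0.24982399  0.17676922] 0.045767251299109815
[-0.63  0.53  0.34  2.12  1.11  1.44  2.12]
[-0.63  0.73  0.33  2.1   1.11  1.44  1.97]
[-0.62  0.84  0.31  2.07  1.09  1.4   1.9 ]
```

View pics/p3.png

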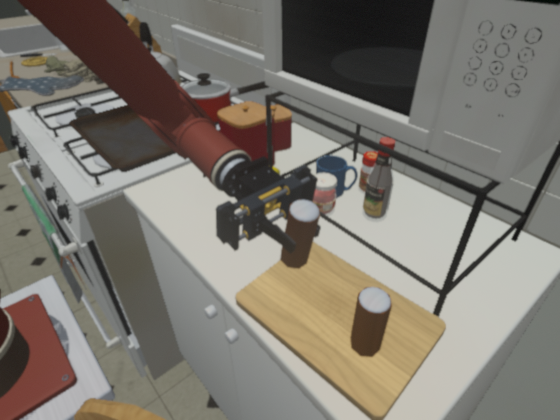

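The scene view shows shaker 2 held upright at (300,235) over the left half of the board, with shaker 1 still standing at (370,320).

Run:
```python
from h import *
place((-.03,.07),-90,0,"p4")
d=arm.read_camera("top"); cv2.imwrite("pics/p5.png",cv2.resize(d["frame"][180:320,230:450,::-1],None,fx=3,fy=3))
```

```text
hit True grasp z 0.0896371227562184 [ 1.34051125 -0.0276296   5.27032253] 31.075
34.1333
```

View pics/p4.png

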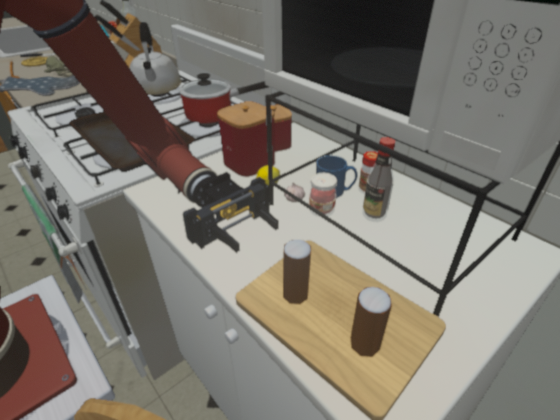

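View pics/p5.png

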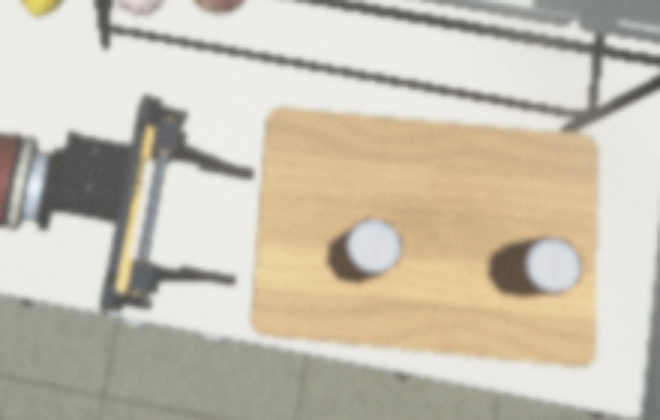

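Both shakers stand apart and well inside the board: the caps are at (374,246) and (553,265) in the crop. The board and bystanders look unmoved.

Run:
```python
from rig import arm
arm.pause(1); print(arm.finish_job(),arm.get_clock())
```

```text
the job is handed in; nothing more can be done
the job is handed in; nothing more can be done
```

I stood both shakers heavy end down on the board, about 150 mm apart and well inside its edges, and handed the job in at about 35 s; no verdict came back.

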